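Stand the blue method chart on its kickstand

TASK

The blue-framed method chart is parked upright in one of the two grey docks, its metal kickstand folded against its back. Pull the kickstand fully open by its red knob, then lift the chart out and stand it in the middle of the green mat, leaning back on its kickstand with the printed face squarely towards the mat's white-striped edge, so that the operator across the bench can read it. Set it down without dropping it or letting it fall over, and leave the yellow-framed chart where it is.

Things in the scene. Friction and masses are not known exactly. Their poses are not given: they have to be found in the camera images.
- chart: Blue-framed panel, 150 mm wide (y), 150 high (z), 10 thick (x), 0.26 kg; origin at its centre, +x out of the printed face, kickstand on the -x side. Starts upright, lower edge 10 mm above the bench, lowest 40 mm of its sides in a dock's guides (1 mm play); lifts straight out. Back is bare in the middle (y within 30 mm) over the top 65 mm: pinch the top edge there through its thickness.
- leg (a joint): Hinge of the blue chart's kickstand: 0 rad folded, 0.55 fully open (stop). Axis along the chart's y, at x -8.5, z +63 mm from its centre. An aluminium U with a black foot bar 136 mm below the hinge; swings out to the chart's -x. Light friction (1 N at the knob) keeps it where left. Open and standing, the panel leans back 0.29 rad, foot 80 mm behind it, the load resting on the stop.
- knob (a point): Centre of the red ball knob, 20 mm in diameter, by which the blue chart's kickstand is pulled: on a thin stem behind the arm at chart y = +38 mm. Folded, it is 24 mm behind and 38 mm below the hinge axis; it turns with the kickstand. Axes parallel to the chart's when folded. 25 mm free on either side along the chart's y; can be pinched from above.
- mat: The fixed green mat, 190 mm (x) by 180 mm (y), 3 mm thick; origin at the centre of its underside, on the bench. A white stripe 14 mm wide runs along its +x edge.
- spare: The yellow-framed chart, same size and build, parked in the other dock; leave it alone. Origin at the panel's centre, axes as for the blue chart.
Not all that is in view belongs to the job. Leave any orange or pink look-alike of the chart alone.

How it is judged:
By the outcome, as a careful person would: the job done as asked, in the order asked, and still so for the second after the job is handed in, with the robot touching nothing.
It also fails if it takes over 48 s, if anything falls off the work surface, if the arm or the gripper's body presses on something with over 40 N, if the wrist force passes 120 N, or if a joint passes its speed limit or range.

ROBOT

A 6-joint arm with a two-finger parallel gripper is mounted at the origin on the work surface. World frame = base frame: x ahead of the robot, y to its left, z up, the work surface at z = 0. Lengths are in m, angles in rad, forces in N, time in s.
With the tool pointing down it reaches from about 0.35 to 0.975 m from the base axis. Payload 4.9 kg.
Tool frame: the origin (TCP) lies midway between the tips of the shut fingers; the grasp point (between the pads) lies 19 mm behind it (manip.hold_point_z is the distance from the TCP to the grasp point, in m); z points along the fingers, y is the line along which they close (so a half turn about z gives the same grasp; the last joint's range is limited). The gripper opens to 85 mm and grips with 20 to 120 N. Pads are 22 mm wide; open, the fingers measure 114 mm over their backs; the gripper's body (76 mm by 85 mm) begins 54 mm behind the grasp point. The pads swing forward as they close: fully open they stand 13 mm farther back than shut.
Start: joints at [1.007, 0.053, 1.613, -0, 1.476, -0.119], TCP at [0.269, 0.564, 0.231] pointing down, gripper open.
Joint ranges: [-3.01, 3.01], [-1.01, 2.22], [0.06, 2.58], [-1.02, 4.17], [0.09, 2.62], [-3.14, 3.14]. Speed limits (rad/s): [2.57, 2.57, 3.14, 3.14, 3.14, 3.14].

INTERFACE

Orientations are given as a unit quaternion [w, x, y, z].
In Python, from plant import manip gives the robot as it stands. The module is installed in compiled form; this text tells all that it offers.
- The arm moves only by the shell command python3 -m jog 'ROWS' [OPENING]. ROWS is JSON, one flat list of numbers, 6 for each row, row after row: the shift along the tool's x, y, z in units of 0.1 m (1.0 is 0.1 m), then the turn, a rotation vector about the tool's x, y, z in units of 180 degrees (1.0 is 180 degrees). A call has 1 to 8 rows; each row is the pose to reach, as a shift and turn from the pose commanded when the call began, along the tool's axes at that moment, turning the shorter way round; what a row does not reach only later rows make up. A row lasts 1/8 s, in which the tool goes at most 62.5 mm and 10.7 degrees, less where a joint would pass 70% of its speed; a pose out of reach is approached as far as the arm can. A call with a number of a shift or a turn outside -1 to 1 is refused whole. A call with a gripper value outside its range is refused whole. OPENING is the finger opening in mm, from 0 to 85.4, set as the call begins (- or left out, the last holds). The fingers move at their own pace and stop on an object; the grip force is fixed at half the most. Time passes only in rows, so rows that repeat a pose let the fingers close. It gives the time, the measured TCP pose, the force, the opening and the grip force at its end, in the units of the state.
- manip.state(): the state, without advancing time (a new reading comes with each control period).
- manip.grab_frame(name): name is "scene" or "top"; returns a dict with "img" (480x640x3 uint8, blue, green, red), "z_map" (480x640 float32, m along the optical axis (not along the pixel's ray), 0 where there is no reading), "fx", "fy", "cx", "cy" (pixels), "xyz" and "attitude" of the camera in the world. Camera axes: x right, y up, looking along -z (the intrinsics and any distortion apply to the point x, -y, -z); pixel columns grow to the right and rows downward; lengths in m; the calibration is good to about 2 mm. A picture is of the moment at which its call begins.
- manip.job_done(): hands the job in; it is judged then, once.
The state is a dict: "time": time; "joint_pos": joint angles; "joint_vel": joint speeds; "joint_efforts": joint torques, N m; "tool_pos": TCP position; "tool_rot": TCP orientation; "contact_force": force on the tool from outside, world axes, zero at the start; "ft_torque": the same for the moment, N m; "gripper_width": opening from 0.0 (shut) to 1.0 (fully open); "grasp_force": force on a finger pad.
Only numpy, scipy, OpenCV 4.12 (cv2) and the standard library are available. Lean on these libraries where they do the work, as an engineer would, in place of code of your own. Each camera call takes 0.05 s, during which the arm holds its last target. There are 200 camera calls.

## Working session

There is one attempt and no reset: what is moved stays moved. The work goes in short steps, Python scripts to look and compute and a shell command to move; the robot and the scene stay as the last step left them, time stands still between calls to the robot, and variables do not carry over. Pictures are saved under pics/ and viewed, at most 10 in all, crops included, and the job is handed in when it is done.

```bash
mkdir -p pics
cat > h.py <<'E'
import numpy as np, cv2, json
from scipy.spatial.transform import Rotation as R
from plant import manip
def q2R(q): return R.from_quat([q[1],q[2],q[3],q[0]])
def cloud(f):
    z=f["z_map"]; v,u=np.mgrid[:480,:640]
    p=np.stack([(u-f["cx"])/f["fx"]*z,-(v-f["cy"])/f["fy"]*z,-z],-1)
    a=np.array(f["attitude"])
    M=q2R(a).as_matrix() if a.size==4 else a
    w=p@M.T+np.array(f["xyz"]); w[z==0]=np.nan
    return w
E
python3 - <<'E'
from h import *
for n in("scene","top"):
    f=manip.grab_frame(n); cv2.imwrite(f"pics/{n}0.png",f["img"]); np.savez(f"{n}0.npz",**f)
    print(n,[(k,f[k]) for k in f if k not in("img","z_map")])
s=manip.state(); print(s, manip.hold_point_z)
E
```

```text
scene [('fx', 545.7312123156652), ('fy', 545.7312123156652), ('cx', 323.3796097296685), ('cy', 242.71101507178935), ('xyz', array([0.98159348, 0.35616916, 1.02943631])), ('attitude', array([0.51539653, 0.16522361, 0.24439787, 0.80457271]))]
top [('fx', 492.78102140170466), ('fy', 492.78102140170466), ('cx', 320.2046781894295), ('cy', 235.27177821608734), ('xyz', array([0.28031559, 0.13418599, 1.21192953])), ('attitude', array([-0.70238974, -0.03069416,  0.04633258,  0.70961948]))]
{'time': 0.1, 'joint_pos': array([ 1.00697267e+00,  5.33499091e-02,  1.61417284e+00, -1.17220679e-05,
        1.47602614e+00, -1.18975576e-01]), 'joint_vel': array([ 0.00140751, -0.00287751, -0.0036787 ,  0.00145885,  0.00051191,
       -0.00200077]), 'joint_efforts': array([ 2.13960616e-04, -3.94905424e+01, -3.71361923e+01, -7.20476964e-05,
        3.94961913e-03,  5.92079090e-06]), 'tool_pos': array([0.26862793, 0.56368546, 0.23013971]), 'tool_rot': array([-3.21981672e-04,  2.20593941e-01,  9.75365243e-01, -9.23618720e-04]), 'contact_force': array([-0.01260622,  0.32635365, -0.26260908]), 'ft_torque': array([ 0.05610499,  0.00482207, -0.01998986]), 'grasp_force': 0.0, 'gripper_width': 1.00169981089811} 0.0187
```

View pics/scene0.png

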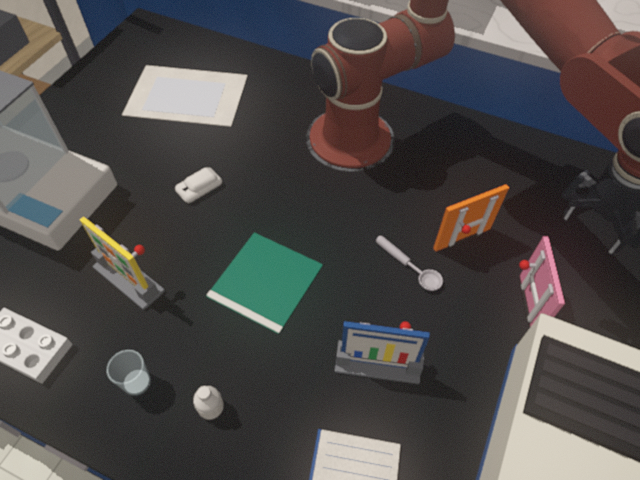

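View pics/top0.png

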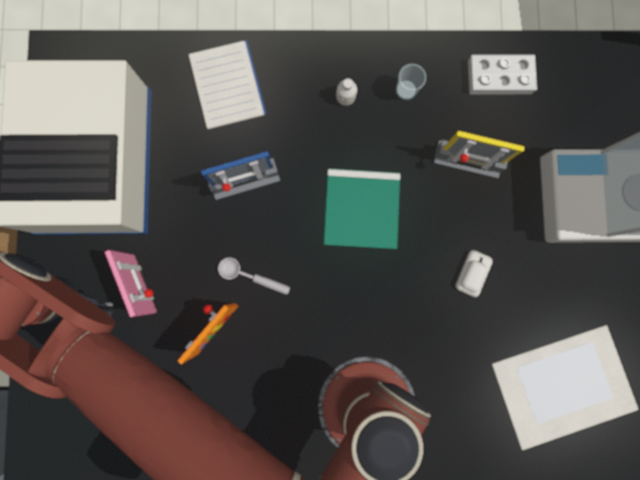

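Scene view: the blue chart is in its dock at about (383,345), with its knob at (405,327). The mat is at (265,280), stripe towards the lower left. In the top view the blue top edge runs (203,177)-(272,157), with the knob at (226,187). The mat is at (363,208), stripe on its upper edge.

Run:
```python
from h import *
for n in("top","scene"):
    f=dict(np.load(n+"0.npz")); w=cloud(f); hsv=cv2.cvtColor(f["img"],cv2.COLOR_BGR2HSV)
    H,S,V=[hsv[...,i].astype(int) for i in range(3)]
    x0,y0,x1,y1=(195,140,290,205) if n=="top" else (325,310,440,390)
    roi=np.zeros((480,640),bool); roi[y0:y1,x0:x1]=1
    b=roi&(H>100)&(H<125)&(S>120)&(V>60)
    P=w[b]; P=P[~np.isnan(P[:,2])]
    print(n,"blue",len(P),"z pct",np.percentile(P[:,2],[5,50,90,98]).round(4))
    T=P[(P[:,2]>.15)&(P[:,2]<.17)]; 
    (cx,cy),(a,c),_=r=cv2.minAreaRect(T[:,:2].astype(np.float32)*1000); print(" top edge",len(T),r,T.mean(0).round(4))
    d=np.linalg.svd(T[:,:2]-T[:,:2].mean(0))[2][0]; print(" dir",d, "yaw of y axis deg",np.degrees(np.arctan2(d[1],d[0])))
    s=(T[:,:2]-T[:,:2].mean(0))@d; print(" extent",s.min(),s.max(), (T[:,:2].mean(0)+d*(s.min()+s.max())/2).round(4))
    r=roi&((H<8)|(H>172))&(S>150)&(V>80)
    K=w[r]; K=K[(K[:,2]>.09)]; print(" red",len(K),np.nanmean(K,0).round(4),np.nanpercentile(K[:,2],[5,95]).round(4))
    g=((H>65)&(H<90)&(S>80)&(V>50)).astype(np.uint8)
    c=max(cv2.findContours(g,0,2)[0],key=cv2.contourArea); m=np.zeros_like(g); cv2.drawContours(m,[c],-1,1,-1)
    G=w[m>0]; G=G[~np.isnan(G[:,2])]; print(" green",cv2.minAreaRect(G[:,:2].astype(np.float32)*1000),G[:,2].mean())
    # by ray to plane z=.003
    box=cv2.boxPoints(cv2.minAreaRect(c)); print(cv2.minAreaRect(c))
    A=q2R(f["attitude"]).as_matrix(); 
    ap=cv2.approxPolyDP(c,8,True)[:,0]; 
    for u,v in ap:
        dd=A@np.array([(u-f["cx"])/f["fx"],-(v-f["cy"])/f["fy"],-1]); o=f["xyz"]; t=(.003-o[2])/dd[2]; print((u,v),(o+t*dd)[:2].round(4))
    # white stripe
    wm=(S<60)&(V>130); roi2=np.zeros_like(wm); x,y,ww,hh=cv2.boundingRect(c); roi2[y-15:y+hh+15,x-15:x+ww+15]=1
    W=w[wm&roi2]; print(" stripe",cv2.minAreaRect(W[~np.isnan(W[:,2])][:,:2].astype(np.float32)*1000))
    q=q2R(f["attitude"])
s=manip.state(); print(q2R(s["tool_rot"]).as_matrix().round(3))
```

```text
top blue 382 z pct [-0.0003  0.1596  0.1622  0.1644]
 top edge 300 ((555.1838989257812, 293.5726623535156), (11.322590827941895, 149.37484741210938), 16.381471633911133) [0.555  0.294  0.1602]
 dir [-0.28524893  0.95845347] yaw of y axis deg 106.57372896395034
 extent -0.07520091272978115 0.07417617889892694 [0.5551 0.2936]
 red 40 [0.5107 0.3199 0.1204] [0.1166 0.1237]
 green ((469.17181396484375, 2.4735107421875), (187.9992218017578, 175.89352416992188), 86.04027557373047) 0.0035130849966979695
((361.879638671875, 212.79876708984375), (75.9190673828125, 69.44139862060547), 3.5035314559936523)
(np.int32(327), np.int32(176)) [0.5615 0.0879]
(np.int32(323), np.int32(244)) [0.3908 0.1   ]
(np.int32(396), np.int32(249)) [ 0.3767 -0.0802]
(np.int32(400), np.int32(181)) [ 0.5476 -0.095 ]
 stripe ((565.7886962890625, -5.3144378662109375), (182.0662078857422, 21.166948318481445), 86.03239440917969)
scene blue 726 z pct [0.0558 0.1575 0.1604 0.1618]
 top edge 507 ((555.1875610351562, 296.1278381347656), (12.429174423217773, 149.55511474609375), 16.902116775512695) [0.5562 0.2967 0.1583]
 dir [-0.28519218  0.95847036] yaw of y axis deg 106.57033633307981
 extent -0.07504100544630751 0.07453486151559777 [0.5563 0.2964]
 red 57 [0.5125 0.3217 0.1174] [0.1124 0.1216]
 green ((467.359375, 3.4836502075195312), (187.25830078125, 178.02923583984375), 85.6172866821289) 0.0015979557653266242
((266.79107666015625, 276.4065246582031), (88.69606018066406, 73.40278625488281), 27.1981258392334)
(np.int32(254), np.int32(232)) [ 0.3785 -0.0781]
(np.int32(211), np.int32(289)) [ 0.5495 -0.0897]
(np.int32(283), np.int32(326)) [0.5624 0.0897]
(np.int32(322), np.int32(264)) [0.3914 0.1   ]
 stripe ((564.7033081054688, -3.4589920043945312), (183.88197326660156, 19.82065773010254), 86.09942626953125)
[[-0.903  0.43  -0.001]
 [ 0.43   0.903 -0.002]
 [ 0.    -0.002 -1.   ]]
```

```bash
cat >> h.py <<'E'
CY=np.radians(16.57); C=np.array([.5558,.2952,.085])   # blue chart yaw, centre
MY=np.radians(-4.0); M=np.array([.477,.003,0])
def Rz(a): return R.from_euler('z',a)
def down(yaw_of_tool_y):  # tool pointing down, tool y along given yaw
    y=np.array([np.cos(yaw_of_tool_y),np.sin(yaw_of_tool_y),0]); z=np.array([0,0,-1.]); return R.from_matrix(np.stack([np.cross(y,z),y,z],1))
def go(pos,rot=None):
    s=manip.state(); r=q2R(s["tool_rot"]); rot=rot or r
    d=r.inv().apply(np.array(pos)-s["tool_pos"])/.1; t=(r.inv()*rot).as_rotvec()/np.pi
    print("shift",d.round(3),"turn",t.round(4))
E
python3 - <<'E'
from h import *
f=dict(np.load("top0.npz")); w=cloud(f); B=w[60:230,5:150].reshape(-1,3); print("box",np.nanpercentile(B[:,2],[50,98]),np.nanmin(B[B[:,2]>.1],0))
k=C+Rz(CY).apply([-.0325,.038,.025]); print(k)
go([.31,.44,.231],down(CY+np.pi/2))
E
python3 -m jog '[-0.45,-0.47,0,0,0,-0.06, -0.9,-0.94,0,0,0,-0.12, -0.9,-0.94,0,0,0,-0.18, -0.9,-0.94,0,0,0,-0.234, -0.9,-0.94,0,0,0,-0.234]' 36
python3 - <<'E'
from h import *
k=C+Rz(CY).apply([-.0325,.038,.025]); go(k+[0,0,.10],down(CY+np.pi/2))
print(manip.state()["joint_pos"].round(2))
E
```

```text
box [0.18123574 0.20181704] [0.41929053 0.52609815 0.10000247]
[0.51381257 0.32235337 0.11      ]
shift [-0.906 -0.938 -0.007] turn [-0.0006 -0.0003 -0.2337]
time: 0.72
tool_pos: [0.3096, 0.4402, 0.2309]
tool_rot: [-0.0, -0.143, 0.99, -0.0]
contact_force: [-0.6, 0.7, 0.3]
gripper_width: 0.42
grasp_force: 0.0
shift [-1.623 -1.71   0.208] turn [-0.0001 -0.0002 -0.0004]
[ 0.82 -0.16  1.81  0.    1.48 -1.04]
```

```bash
python3 -m jog '[-0.4,-0.42,0,0,0,0, -0.8,-0.85,0,0,0,0, -0.8,-0.85,0,0,0,0]' 36 >/dev/null
python3 -m jog '[-0.4,-0.42,0,0,0,0, -0.82,-0.86,0.1,0,0,0, -0.82,-0.86,0.2,0,0,0, -0.82,-0.86,0.2,0,0,0]'
python3 - <<'E'
from h import *
k=C+Rz(CY).apply([-.0325,.038,.025]); go(k+[0,0,.003-.0187],down(CY+np.pi/2))
for n in("top","scene"):
    f=manip.grab_frame(n); w=cloud(f); hsv=cv2.cvtColor(f["img"],cv2.COLOR_BGR2HSV)
    cv2.imwrite(f"pics/{n}1.png",f["img"])
f=cv2.imread("pics/scene1.png"); cv2.imwrite("pics/c1.png",cv2.resize(f[180:400,290:510],None,fx=2.5,fy=2.5))
E
```

```text
time: 1.6
tool_pos: [0.5124, 0.3235, 0.2096]
tool_rot: [-0.002, -0.144, 0.99, -0.0]
contact_force: [-0.8, 0.1, 0.3]
gripper_width: 0.426
grasp_force: 0.0
shift [-0.014 -0.015  1.153] turn [ 0.     -0.0011  0.0001]
```

View pics/c1.png

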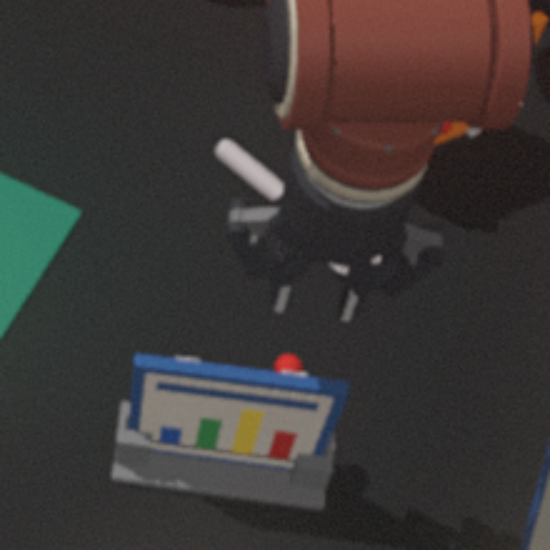

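The gripper hovers behind the chart. Its fingers, crop (283,298) and (350,305), straddle the knob at (288,362) once the height difference is allowed for. I'll lower it.

```bash
python3 -m jog '[0,-0.01,0.4,0,0,0, 0,-0.01,0.7,0,0,0, 0,-0.01,0.85,0,0,0, 0,-0.01,0.85,0,0,0]' 36 
python3 -m jog '[0,0,0.15,0,0,0, 0,0,0.3,0,0,0, 0,0,0.3,0,0,0]'
python3 - <<'E'
from h import *
k=C+Rz(CY).apply([-.0325,.038,.025]); go(k+[0,0,.003-.0187],down(CY+np.pi/2))
E
python3 -m jog '[0,0,0,0,0,0, 0,0,0,0,0,0, 0,0,0,0,0,0, 0,0,0,0,0,0]' 5
```

```text
time: 2.2
tool_pos: [0.5132, 0.3226, 0.1257]
tool_rot: [-0.001, -0.145, 0.989, -0.0]
contact_force: [0.8, -0.2, 0.5]
gripper_width: 0.419
grasp_force: 0.0
time: 2.58
tool_pos: [0.5131, 0.3216, 0.0944]
tool_rot: [-0.002, -0.145, 0.989, -0.0]
contact_force: [0.2, 0.3, 0.6]
gripper_width: 0.418
grasp_force: 0.0
shift [-0.009  0.005  0.001] turn [-0.0002 -0.0011  0.0003]
time: 3.08
tool_pos: [0.5143, 0.3222, 0.0966]
tool_rot: [0.0, -0.145, 0.989, 0.0]
contact_force: [-0.9, -0.3, 0.9]
gripper_width: 0.19
grasp_force: 58.5
```

```bash
python3 -m jog '[0.025,0,-0.018,0,0,0, 0.05,0,-0.038,0,0,0, 0.075,0,-0.06,0,0,0, 0.095,0,-0.081,0,0,0, 0.115,0,-0.106,0,0,0, 0.134,0,-0.131,0,0,0, 0.15,0,-0.158,0,0,0, 0.163,0,-0.182,0,0,0]' 5
python3 -m jog '[0,0,0,0,0,0, 0,0,0,0,0,0]'
python3 - <<'E'
from h import *
for n in("top","scene"):
    f=manip.grab_frame(n); cv2.imwrite(f"pics/{n}2.png",f["img"])
a=cv2.imread("pics/scene2.png")[280:400,310:450]; b=cv2.imread("pics/top2.png")[130:230,180:300]
cv2.imwrite("pics/c2.png",np.hstack([cv2.resize(a,(400,343)),cv2.resize(b,(400,343))]))
E
```

```text
time: 4.08
tool_pos: [0.4984, 0.3169, 0.1144]
tool_rot: [-0.0, -0.145, 0.989, -0.001]
contact_force: [1.1, -0.9, -6.0]
gripper_width: 0.191
grasp_force: 58.6
time: 4.32
tool_pos: [0.4985, 0.3175, 0.1147]
tool_rot: [-0.0, -0.145, 0.989, -0.0]
contact_force: [1.5, -0.3, -4.2]
gripper_width: 0.193
grasp_force: 58.6
```

View pics/c2.png

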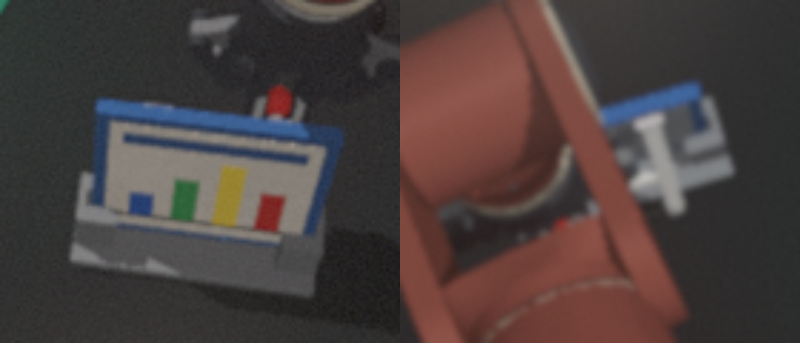

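Left half (scene): the knob is raised and held in the fingers at (280,100), and the chart is still seated. Right half (top): the leg arm is swung out at (665,170). I'll nudge against the stop to confirm it's fully open.

```bash
python3 -m jog '[0.01,0,-0.005,0,0,0, 0.03,0,-0.01,0,0,0, 0.03,0,-0.01,0,0,0]'
python3 -m jog '[0,0,0,0,0,0, 0,0,0,0,0,0, 0,0,0,0,0,0]' 36
python3 -m jog '[0,0,-0.2,0,0,0, 0,0,-0.5,0,0,0, 0,0,-0.9,0,0,0, 0,0,-0.9,0,0,0]' 36
```

```text
time: 4.8
tool_pos: [0.496, 0.3167, 0.1158]
tool_rot: [0.001, -0.145, 0.989, 0.0]
contact_force: [3.7, -0.9, -5.2]
gripper_width: 0.194
grasp_force: 58.6
time: 5.18
tool_pos: [0.4959, 0.317, 0.1163]
tool_rot: [0.0, -0.145, 0.989, 0.0]
contact_force: [-0.3, -0.2, -0.9]
gripper_width: 0.421
grasp_force: 0.0
time: 5.68
tool_pos: [0.4983, 0.318, 0.2121]
tool_rot: [0.005, -0.145, 0.989, 0.002]
contact_force: [0.3, -0.0, 0.0]
gripper_width: 0.419
grasp_force: 0.0
```

```bash
python3 -m jog '[0,0,0,0,0,0.055, 0,0,0,0,0,0.11, 0,0,0,0,0,0.165, 0,0,0,0,0,0.22, 0,0,0,0,0,0.275, 0,0,0,0,0,0.33, 0,0,0,0,0,0.385, 0,0,0,0,0,0.44]' 40 >/dev/null
python3 - <<'E'
from h import *
f=manip.grab_frame("scene"); w=cloud(f); hsv=cv2.cvtColor(f["img"],cv2.COLOR_BGR2HSV)
H,S,V=[hsv[...,i].astype(int) for i in range(3)]
roi=np.zeros((480,640),bool); roi[290:390,325:440]=1
P=w[roi&(H>100)&(H<125)&(S>120)&(V>60)]; T=P[(P[:,2]>.15)&(P[:,2]<.175)]
print("top edge",cv2.minAreaRect(T[:,:2].astype(np.float32)*1000),T.mean(0).round(4))
K=w[roi&((H<8)|(H>172))&(S>150)&(V>80)]; K=K[(K[:,2]>.1)]; K=K[~np.isnan(K[:,2])]
print("knob in chart",len(K),Rz(-CY).apply(K.mean(0)-C).round(4),"expected",[-.0085-.0403,.038,.063-.0199])
go(C+[0,0,.12],down(CY)); print(manip.state()["joint_pos"].round(2))
E
```

```text
top edge ((549.21533203125, 294.8466796875), (12.386746406555176, 148.43948364257812), 16.60135841369629) [0.5502 0.295  0.1583]
knob in chart 83 [-0.0462  0.0392  0.0382] expected [-0.0488, 0.038, 0.0431]
shift [-0.464  0.442  0.004] turn [-0.0002 -0.      0.0574]
[ 0.44 -0.02  1.73  0.    1.43 -0.03]
```

Run:
```python
from h import *
for n in("top","scene"):
    f=manip.grab_frame(n); cv2.imwrite(f"pics/{n}3.png",f["img"]); np.savez(f"{n}3.npz",**f)
a=cv2.imread("pics/scene3.png")[280:400,310:450]; b=cv2.imread("pics/top3.png")[130:230,180:300]
cv2.imwrite("pics/c3.png",np.hstack([cv2.resize(a,(400,343)),cv2.resize(b,(400,343))]))
```

```text
(no output)
```

View pics/c3.png

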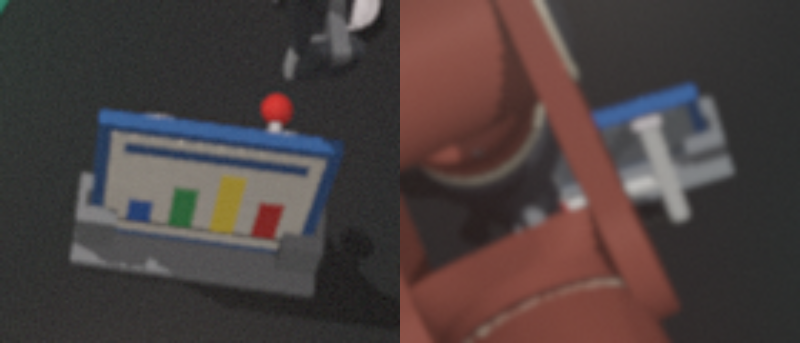

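Run:
```python
from h import *
for tag in("0","3"):
    f=dict(np.load(f"scene{tag}.npz")) ; hsv=cv2.cvtColor(f["img"],cv2.COLOR_BGR2HSV)
    H,S,V=[hsv[...,i].astype(int) for i in range(3)]
    m=(((H<8)|(H>172))&(S>150)&(V>80)).astype(np.uint8); m[:300]=0;m[336:]=0;m[:,:390]=0;m[:,430:]=0
    c=max(cv2.findContours(m,0,2)[0],key=cv2.contourArea); (u,v),r=cv2.minEnclosingCircle(c)
    if tag=="0": print("occluded") 
    # ray with plane chart y=.038
    d=q2R(f["attitude"]).apply([(u-f["cx"])/f["fx"],-(v-f["cy"])/f["fy"],-1]); ex=Rz(CY).apply([0,1,0]); o=f["xyz"]
    t=(.038-(o-C)@ex)/(d@ex); z=np.median(cloud(f)[m>0],0)
    dep=-((q2R(f["attitude"]).inv().apply(z-o))[2]); p2=o+d*(dep+.007)
    print(tag,(u,v,r),"chart frame, ray+depth:",Rz(-CY).apply(p2-C).round(4))
f=dict(np.load("top3.npz")); w=cloud(f); P=Rz(-CY).apply(w.reshape(-1,3)-C).reshape(480,640,3)
for u,v in((254,165),(256,170),(258,176),(260,181),(262,186),(263,190),(264,193)): print((u,v),P[v,u].round(4))
```

```text
occluded
0 (405.0, 325.5, 5.2202534675598145) chart frame, ray+depth: [-0.036   0.0386  0.025 ]
3 (406.4444580078125, 317.8888854980469, 5.51662015914917) chart frame, ray+depth: [-0.0489  0.0398  0.0311]
(254, 165) [-0.0153 -0.0391  0.0678]
(256, 170) [-0.0224 -0.0395  0.0493]
(258, 176) [-0.0296 -0.039   0.021 ]
(260, 181) [-0.0368 -0.0393 -0.0007]
(262, 186) [-0.0439 -0.0397 -0.0247]
(263, 190) [-0.0494 -0.0385 -0.0448]
(264, 193) [-0.0538 -0.0383 -0.0601]
```

The leg is only about 0.33 rad open. The firm pinch resisted pivoting on the ball, so the panel leaned in its dock instead. I'll regrip with the tool leaning back and turn it together with the leg about the hinge.

```bash
cat >> h.py <<'E'
def lean(l,ysign=1): # tool y along chart y, body leaning to chart -x by l
    z=np.array([np.sin(l),0,-np.cos(l)]); y=np.array([0,1.,0]); return Rz(CY)*R.from_matrix(np.stack([np.cross(y,z),y,z],1))
def cw(p): return C+Rz(CY).apply(p)
HP=np.array([-.0145,.0385,.062])
def arc(th,l,off=0): # knob at absolute leg angle th -> tcp
    p=HP+[-.0449*np.sin(.563+th),0,-.0449*np.cos(.563+th)]; r=lean(l)
    return cw(p)+r.apply([0,0,.0170+off]),r
E
python3 -m jog '[0,0,0,0,0,-0.055, 0,0,0,0,0,-0.11, 0,0,0,0,0,-0.165, 0,0,0,0,0,-0.22, 0,0,0,0,0,-0.275, 0,0,0,0,0,-0.33, 0,0,0,0,0,-0.385, 0,0,0,0,0,-0.44]' 36 >/dev/null
python3 - <<'E'
from h import *
go(*arc(.285,.35,-.07)); print(q2R(manip.state()["tool_rot"]).as_matrix().round(3))
E
```

```text
shift [0.147 0.009 0.384] turn [ 0.0006 -0.1115  0.0031]
[[-0.956 -0.295 -0.   ]
 [-0.295  0.956 -0.   ]
 [ 0.     0.    -1.   ]]
```

```bash
python3 -m jog '[0.15,0.01,0,0,-0.04,0, 0.15,0.01,0.1,0,-0.08,0, 0.15,0.01,0.25,0,-0.11,0, 0.147,0.009,0.384,0,-0.1115,0.003, 0.147,0.009,0.384,0,-0.1115,0.003]' >/dev/null
python3 - <<'E'
from h import *
go(*arc(.285,.35,0))
f=manip.grab_frame("scene"); hsv=cv2.cvtColor(f["img"],cv2.COLOR_BGR2HSV)
cv2.imwrite("pics/c4.png",cv2.resize(f["img"][250:400,320:460],None,fx=4,fy=4))
E
```

```text
shift [-0.011  0.002  0.689] turn [-0.0006 -0.001  -0.0023]
```

View pics/c4.png

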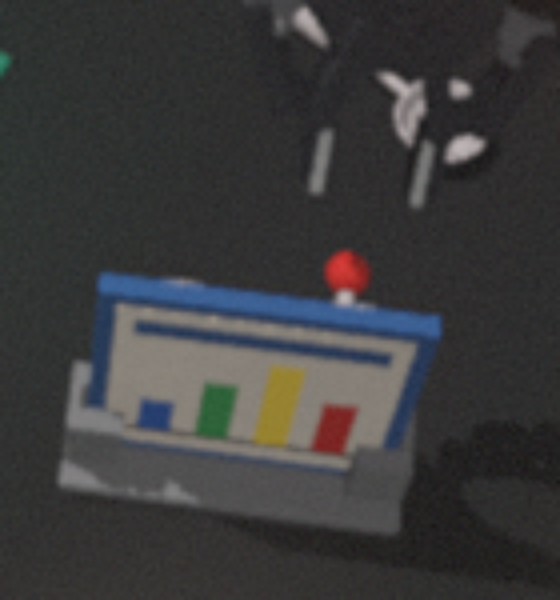

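The knob at crop (347,273) lies between the fingers (318,165) and (422,175) along their approach line, so I'll descend and pinch.

```bash
python3 -m jog '[-0.01,0,0.3,0,0,0, -0.01,0,0.55,0,0,0, -0.01,0,0.69,0,0,0, -0.01,0,0.69,0,0,0]' 
python3 -m jog '[0,0,0,0,0,0, 0,0,0,0,0,0, 0,0,0,0,0,0, 0,0,0,0,0,0]' 5
python3 - <<'E'
from h import *
# rigid rotation of the tool about hinge axis by a (leg opening)
s=manip.state(); r=q2R(s["tool_rot"]); t=s["tool_pos"]; h=cw(HP); ax=Rz(CY).apply([0,1,0])
for a in(.06,.12,.18,.22,.26):
    # foot to -x: rotate about +y takes -z -> -x
    Q=R.from_rotvec(ax*a); print(a,(r.inv().apply(h+Q.apply(t-h)-t)/.1).round(3),((r.inv()*Q*r).as_rotvec()/np.pi).round(4))
E
```

```text
time: 9.0
tool_pos: [0.5052, 0.3201, 0.102]
tool_rot: [0.172, -0.138, 0.975, 0.025]
contact_force: [-0.3, 0.5, -0.5]
gripper_width: 0.421
grasp_force: 0.0
time: 9.5
tool_pos: [0.5055, 0.3206, 0.1038]
tool_rot: [0.173, -0.138, 0.975, 0.026]
contact_force: [-0.2, 0.7, 1.6]
gripper_width: 0.191
grasp_force: 58.6
0.06 [ 0.018 -0.    -0.024] [ 0.0002  0.0191 -0.    ]
0.12 [ 0.035 -0.    -0.05 ] [ 0.0003  0.0382 -0.    ]
0.18 [ 0.05  -0.    -0.076] [ 0.0005  0.0573 -0.    ]
0.22 [ 0.059 -0.001 -0.094] [ 0.0006  0.07   -0.0001]
0.26 [ 0.067 -0.001 -0.113] [ 0.0007  0.0828 -0.0001]
```

```bash
python3 -m jog '[0.009,0,-0.012,0,0.0095,0, 0.018,0,-0.024,0,0.0191,0, 0.027,0,-0.037,0,0.029,0, 0.035,0,-0.05,0,0.038,0, 0.043,0,-0.063,0,0.048,0, 0.05,0,-0.076,0,0.057,0, 0.055,0,-0.085,0,0.064,0]' 
python3 -m jog '[0.004,0,-0.009,0,0.006,0, 0.009,0,-0.018,0,0.012,0, 0.009,0,-0.018,0,0.012,0]'
python3 - <<'E'
from h import *
s=manip.state();print(s["ft_torque"].round(2),s["contact_force"].round(1))
E
```

```text
time: 10.38
tool_pos: [0.4975, 0.3182, 0.109]
tool_rot: [0.073, -0.14, 0.987, 0.011]
contact_force: [3.4, 3.5, 1.9]
gripper_width: 0.192
grasp_force: 58.7
time: 10.75
tool_pos: [0.4961, 0.3178, 0.1102]
tool_rot: [0.055, -0.14, 0.989, 0.009]
contact_force: [3.1, 4.2, 2.3]
gripper_width: 0.191
grasp_force: 58.9
[ 0.65 -0.49  0.05] [3.1 4.2 2.3]
```

```bash
python3 -m jog '[0.006,0,-0.011,0,0.008,0, 0.011,0,-0.022,0,0.016,0, 0.011,0,-0.022,0,0.016,0]'
python3 - <<'E'
from h import *
s=manip.state();print(s["ft_torque"].round(2),s["contact_force"].round(1))
for n in("top","scene"):
    f=manip.grab_frame(n); np.savez(f"{n}5.npz",**f); w=cloud(f); P=Rz(-CY).apply(w.reshape(-1,3)-C).reshape(480,640,3)
    if n=="top":
        # leg arm points at chart y ~ -.039 
        m=(abs(P[...,1]+.0395)<.002)&(P[...,0]<-.012)&(P[...,0]>-.1)&(P[...,2]>-.078)
        for p in sorted(P[m].tolist(),key=lambda p:-p[2])[::4]: print(np.round(p,4))
    hsv=cv2.cvtColor(f["img"],cv2.COLOR_BGR2HSV); H,S,V=[hsv[...,i].astype(int) for i in range(3)]
    T=P[(H>100)&(H<125)&(S>120)&(V>60)&(abs(P[...,0])<.03)&(abs(P[...,1])<.08)&(abs(P[...,2]-.075)<.01)]; print(n,"top",T.mean(0).round(4),np.percentile(T[:,0],[5,95]).round(4))
E
```

```text
time: 11.12
tool_pos: [0.4952, 0.3172, 0.1105]
tool_rot: [0.03, -0.14, 0.99, 0.005]
contact_force: [8.8, 6.8, -7.7]
gripper_width: 0.192
grasp_force: 59.0
[ 0.98 -1.51  0.03] [ 8.8  6.8 -7.7]
[-0.0142 -0.0408  0.079 ]
[-0.0135 -0.0398  0.069 ]
[-0.0196 -0.0399  0.0652]
[-0.0222 -0.0384  0.0592]
[-0.0222 -0.0404  0.0569]
[-0.0286 -0.0396  0.0455]
[-0.0319 -0.0382  0.0414]
[-0.0367 -0.038   0.0318]
[-0.0402 -0.0387  0.0255]
[-0.0463 -0.0408  0.0173]
[-0.0465 -0.0377  0.0114]
[-0.0505 -0.0405  0.0039]
[-0.0567 -0.0385  0.0011]
[-0.0581 -0.0398 -0.0056]
[-0.0611 -0.0403 -0.0157]
[-0.0672 -0.0403 -0.0228]
[-0.0678 -0.0394 -0.031 ]
[-0.0759 -0.0386 -0.0402]
[-0.0793 -0.0392 -0.0499]
top top [-0.0086 -0.0475  0.0758] [-0.0131 -0.0041]
scene top [-0.006   0.0009  0.0734] [-0.0113 -0.0022]
```

The leg is now at about 0.505 rad from vertical. With the panel's ~0.05 rad lean that makes 0.55, and the torque rose, so it is on the stop. Release and regrip for the lift.

```bash
python3 -m jog '[0,0,0,0,-0.008,0, -0.006,0,0.011,0,-0.008,0, -0.006,0,0.011,0,-0.008,0]' 5
python3 -m jog '[0,0,0,0,0,0, 0,0,0,0,0,0, 0,0,0,0,0,0]' 36
python3 -m jog '[0,0,-0.2,0,0,0, 0,0,-0.5,0,0,0, 0,0,-0.95,0,0,0, 0,0,-0.95,0,0,0]'
python3 - <<'E'
from h import *
s=manip.state();print(s["ft_torque"].round(2),s["contact_force"].round(1))
go(s["tool_pos"],down(CY+np.pi/2))
for n in("top","scene"):
    f=manip.grab_frame(n); np.savez(f"{n}6.npz",**f); w=cloud(f); P=Rz(-CY).apply(w.reshape(-1,3)-C).reshape(480,640,3)
    if n=="top":
        m=(abs(P[...,1]+.0395)<.002)&(P[...,0]<-.012)&(P[...,0]>-.1)&(P[...,2]>-.078)
        L=P[m]; L=L[(L[:,2]<.06)]; print(len(L),np.arctan(-np.polyfit(L[:,2],L[:,0],1)))
    hsv=cv2.cvtColor(f["img"],cv2.COLOR_BGR2HSV); H,S,V=[hsv[...,i].astype(int) for i in range(3)]
    T=P[(H>100)&(H<125)&(S>120)&(V>60)&(abs(P[...,0])<.03)&(abs(P[...,1])<.08)&(abs(P[...,2]-.075)<.01)]; print(n,"top",T.mean(0).round(4),np.percentile(T[:,0],[5,95]).round(4),cv2.minAreaRect(T[:,:2].astype(np.float32)*1000))
E
```

```text
time: 11.6
tool_pos: [0.4957, 0.3173, 0.1105]
tool_rot: [0.043, -0.14, 0.989, 0.007]
contact_force: [6.8, 3.9, -2.7]
gripper_width: 0.193
grasp_force: 59.5
time: 11.98
tool_pos: [0.4947, 0.3169, 0.1106]
tool_rot: [0.042, -0.14, 0.989, 0.006]
contact_force: [0.0, -0.5, 0.2]
gripper_width: 0.424
grasp_force: 0.0
time: 12.48
tool_pos: [0.4901, 0.3163, 0.2134]
tool_rot: [0.048, -0.14, 0.989, 0.008]
contact_force: [-0.7, 0.2, 0.1]
gripper_width: 0.421
grasp_force: 0.0
[-0.02  0.09  0.01] [-0.7  0.2  0.1]
shift [0. 0. 0.] turn [ 0.001   0.0309 -0.0026]
63 [-0.4983255   0.05313611]
top top [-0.0075 -0.0421  0.0757] [-0.012  -0.0031] ((-6.167019844055176, -40.315452575683594), (68.79035186767578, 11.234512329101562), 87.26348876953125)
scene top [-0.0051  0.0021  0.0733] [-0.0103 -0.0013] ((-6.532571792602539, 1.4795303344726562), (12.85915756225586, 148.42626953125), 0.06998169422149658)
```

```bash
python3 -m jog '[0,0,0,0,0.031,0.055, 0,0,0,0,0.031,0.11, 0,0,0,0,0.031,0.165, 0,0,0,0,0.03,0.22, 0,0,0,0,0.03,0.275, 0,0,0,0,0.03,0.33, 0,0,0,0,0.03,0.385, 0,0,0,0,0.03,0.44]' 40 >/dev/null
python3 - <<'E'
from h import *
go(cw([-.002,0,.12]),down(CY)); print(q2R(manip.state()["tool_rot"]).as_matrix().round(3))
E
```

```text
shift [-0.479  0.511 -0.017] turn [ 0.0069 -0.0175  0.056 ]
[[-0.449  0.894  0.   ]
 [ 0.892  0.448  0.059]
 [ 0.053  0.027 -0.998]]
```

```bash
python3 -m jog '[-0.15,0.15,0,0.007,-0.0175,0.056, -0.35,0.37,0,0.007,-0.0175,0.056, -0.479,0.511,0,0.007,-0.0175,0.056, -0.479,0.511,0,0.007,-0.0175,0.056]' 40
python3 - <<'E'
from h import *
go(cw([-.002,0,.055-.0187]),down(CY)); print(q2R(manip.state()["tool_rot"]).as_matrix().round(3))
E
```

```text
time: 14.08
tool_pos: [0.5552, 0.2949, 0.204]
tool_rot: [0.0, 0.596, 0.803, 0.0]
contact_force: [0.1, 0.0, 0.6]
gripper_width: 0.474
grasp_force: 0.0
shift [ 0.001 -0.014  0.827] turn [ 0.0003 -0.      0.0014]
[[-0.289  0.957  0.001]
 [ 0.957  0.289  0.   ]
 [ 0.     0.001 -1.   ]]
```

```bash
python3 -m jog '[0,-0.02,0.3,0,0,0, 0,-0.02,0.55,0,0,0, 0,-0.02,0.75,0,0,0, 0,-0.02,0.82,0,0,0, 0,-0.02,0.82,0,0,0]'
python3 -m jog '[0,0,0,0,0,0, 0,0,0,0,0,0, 0,0,0,0,0,0, 0,0,0,0,0,0, 0,0,0,0,0,0]' 3
python3 - <<'E'
from h import *
s=manip.state();print(s["ft_torque"].round(2),s["contact_force"].round(1))
E
```

```text
time: 14.7
tool_pos: [0.553, 0.2951, 0.1229]
tool_rot: [0.001, 0.595, 0.803, 0.001]
contact_force: [-0.3, 0.7, 0.3]
gripper_width: 0.468
grasp_force: 0.0
time: 15.32
tool_pos: [0.5542, 0.2954, 0.1245]
tool_rot: [0.002, 0.596, 0.803, 0.002]
contact_force: [0.1, 0.6, 5.8]
gripper_width: 0.111
grasp_force: 60.2
[ 0.13 -0.24 -0.02] [0.1 0.6 5.8]
```

```bash
python3 -m jog '[0,0,-0.04,0,0,0, 0,0,-0.12,0,0,0, 0,0,-0.22,0,0,0, 0,0,-0.35,0,0,0, 0,0,-0.5,0,0,0, 0,0,-0.65,0,0,0, 0,0,-0.78,0,0,0, 0,0,-0.85,0,0,0]'
python3 - <<'E'
from h import *
s=manip.state();print(s["ft_torque"].round(2),s["contact_force"].round(1))
for n in("top","scene"):
    f=manip.grab_frame(n); cv2.imwrite(f"pics/{n}7.png",f["img"]); np.savez(f"{n}7.npz",**f)
a=cv2.imread("pics/scene7.png")[230:400,300:470]; b=cv2.imread("pics/top7.png")[110:230,170:290]
cv2.imwrite("pics/c7.png",np.hstack([cv2.resize(a,(400,400)),cv2.resize(b,(400,400))]))
E
```

```text
time: 16.32
tool_pos: [0.5531, 0.2951, 0.2095]
tool_rot: [0.001, 0.595, 0.803, 0.002]
contact_force: [-0.0, -0.9, -2.6]
gripper_width: 0.107
grasp_force: 59.3
[0.01 0.02 0.05] [-0.  -0.9 -2.6]
```

View pics/c7.png

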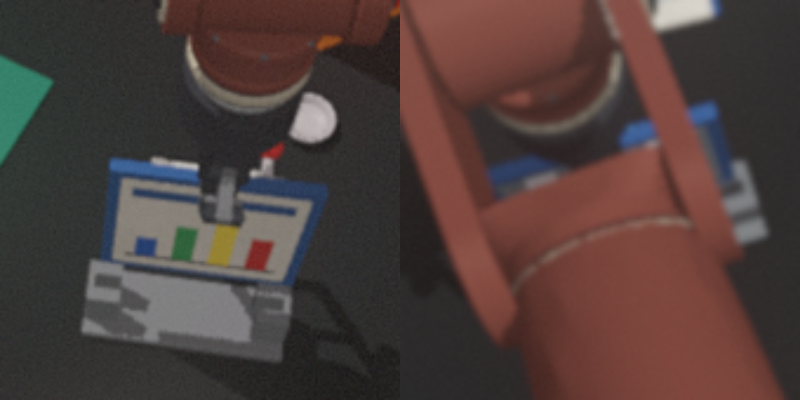

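The chart hangs from the pinch, clear of its dock, with the knob still swung out at crop (275,150). I'll measure its pose in the hand.

Run:
```python
from h import *
f=dict(np.load("scene7.npz")); w=cloud(f); t=manip.state()["tool_pos"]; P=Rz(-CY).apply(w.reshape(-1,3)-t).reshape(480,640,3)
hsv=cv2.cvtColor(f["img"],cv2.COLOR_BGR2HSV); H,S,V=[hsv[...,i].astype(int) for i in range(3)]
bl=(H>100)&(H<125)&(S>120)&(V>60)&(abs(P[...,0])<.03)&(abs(P[...,1])<.09)&(abs(P[...,2])<.2)
T=P[bl&(P[...,2]>.028)]; print("top",len(T),T.mean(0).round(4),cv2.minAreaRect(T[:,:2].astype(np.float32)*1000))
F=P[(abs(P[...,0])<.03)&(abs(P[...,1])<.065)&(P[...,2]<-.01)&(P[...,2]>-.105)]
A=np.c_[F[:,1:],np.ones(len(F))]; c,*_=np.linalg.lstsq(A,F[:,0],rcond=None); 
for _ in range(4):
    k=abs(A@c-F[:,0])<.004; c,*_=np.linalg.lstsq(A[k],F[k,0],rcond=None)
print("face: x=a*y+b*z+c",c.round(4),k.sum(),len(F))
Bm=P[bl]; print("blue",np.percentile(Bm[:,1],[.5,99.5]).round(4),np.percentile(Bm[:,2],[.5,99.5]).round(4))
```

```text
top 416 [ 0.0022 -0.0027  0.0346] ((0.6782321929931641, 0.682342529296875), (12.954670906066895, 148.0696563720703), 0.12893107533454895)
face: x=a*y+b*z+c [-0.0032 -0.0089  0.0061] 1717 1717
blue [-0.0731  0.075 ] [-0.1075  0.0381]
```

```bash
cat >> h.py <<'E'
def place(dz=0,l=.28,b=.29):
    Rm=Rz(MY); zp=np.array([-np.sin(b),0,np.cos(b)])
    p=M+Rm.apply(np.array([.010,0,.0763+dz])+.039*zp)
    z=np.array([np.sin(l),0,-np.cos(l)]); y=np.array([np.cos(l),0,np.sin(l)])
    return p,Rm*R.from_matrix(np.stack([np.cross(y,z),y,z],1))
E
python3 -m jog '[-0.04,-0.02,-0.02,0,0,0.005, -0.12,-0.07,-0.05,0,0,0.015, -0.24,-0.14,-0.08,0,0,0.03, -0.4,-0.25,-0.1,0,0,0.05, -0.56,-0.35,-0.1,0,0,0.07, -0.72,-0.45,-0.1,0,0,0.09, -0.86,-0.53,-0.1,0,0,0.105, -0.95,-0.57,-0.1,0,0,0.114]'
python3 - <<'E'
from h import *
go(*place(.08)); print(q2R(manip.state()["tool_rot"]).as_matrix().round(3))
E
```

```text
time: 17.42
tool_pos: [0.5258, 0.1864, 0.2179]
tool_rot: [0.001, 0.73, 0.683, 0.001]
contact_force: [-1.2, 0.1, -1.8]
gripper_width: 0.109
grasp_force: 59.2
shift [-1.862 -0.378  0.238] turn [-0.0882 -0.0006  0.0012]
[[ 0.066  0.998  0.003]
 [ 0.998 -0.066  0.001]
 [ 0.001  0.003 -1.   ]]
```

```bash
python3 -m jog '[-0.06,-0.01,0,0,0,0, -0.16,-0.04,0,0,0,0, -0.3,-0.07,0,0,0,0, -0.45,-0.1,0,0,0,0, -0.6,-0.13,0,0,0,0, -0.75,-0.16,0,0,0,0, -0.86,-0.19,0,0,0,0, -0.92,-0.2,0,0,0,0]' >/dev/null
python3 -m jog '[-0.06,-0.01,0,-0.005,0,0, -0.16,-0.02,0,-0.015,0,0, -0.3,-0.05,0.03,-0.03,0,0, -0.45,-0.08,0.08,-0.045,0,0, -0.6,-0.11,0.12,-0.06,0,0, -0.75,-0.14,0.17,-0.073,0,0, -0.87,-0.16,0.21,-0.083,0,0, -0.94,-0.178,0.238,-0.0882,0,0.001]' 
python3 -m jog '[0,0,0,0,0,0, 0,0,0,0,0,0]' >/dev/null
python3 - <<'E'
from h import *
go(*place(.08)); go(*place(.01));go(*place(.0)); print(manip.state()["joint_pos"].round(2))
for n in("top","scene"):
    f=manip.grab_frame(n); cv2.imwrite(f"pics/{n}8.png",f["img"]); np.savez(f"{n}8.npz",**f)
a=cv2.imread("pics/scene8.png")[180:360,180:360]; b=cv2.imread("pics/top8.png")[140:270,300:430]
cv2.imwrite("pics/c8.png",np.hstack([cv2.resize(a,(400,400)),cv2.resize(b,(400,400))]))
w=cloud(f); P=Rz(-MY).apply(w.reshape(-1,3)-M).reshape(480,640,3)
# scene: blue top edge & face fit
hsv=cv2.cvtColor(f["img"],cv2.COLOR_BGR2HSV); H,S,V=[hsv[...,i].astype(int) for i in range(3)]
bl=(H>100)&(H<125)&(S>120)&(V>60)&(abs(P[...,0])<.12)&(abs(P[...,1])<.11)&(P[...,2]>.03)
B=P[bl]; print("blue y",np.percentile(B[:,1],[1,99]).round(4),"z",np.percentile(B[:,2],[1,99]).round(4))
F=P[(abs(P[...,0])<.08)&(abs(P[...,1])<.065)&(P[...,2]<.2)&(P[...,2]>.09)]
A=np.c_[F[:,1:],np.ones(len(F))]; k=np.ones(len(F),bool)
for i in range(6):
    c,*_=np.linalg.lstsq(A[k],F[k,0],rcond=None); k=abs(A@c-F[:,0])<(.02,.01,.006,.004,.004,.004)[i]
print("face x=a y+b z+c",c.round(4),k.sum(),len(F),"lean",np.arctan(-c[1]))
E
```

```text
time: 19.42
tool_pos: [0.4761, 0.0037, 0.1934]
tool_rot: [0.102, 0.723, 0.676, 0.096]
contact_force: [-0.9, 0.8, -3.1]
gripper_width: 0.108
grasp_force: 59.3
shift [-0.014 -0.011  0.001] turn [ 0.0001 -0.0009  0.001 ]
shift [-0.016 -0.204  0.674] turn [ 0.0001 -0.0009  0.001 ]
shift [-0.016 -0.232  0.77 ] turn [ 0.0001 -0.0009  0.001 ]
[-0.16 -0.51  2.16  0.03  1.2  -0.1 ]
blue y [-0.0711  0.0782] z [0.0856 0.2295]
face x=a y+b z+c [-0.0004 -0.2904  0.0614] 2466 2550 lean 0.2826176389562667
```

View pics/c8.png

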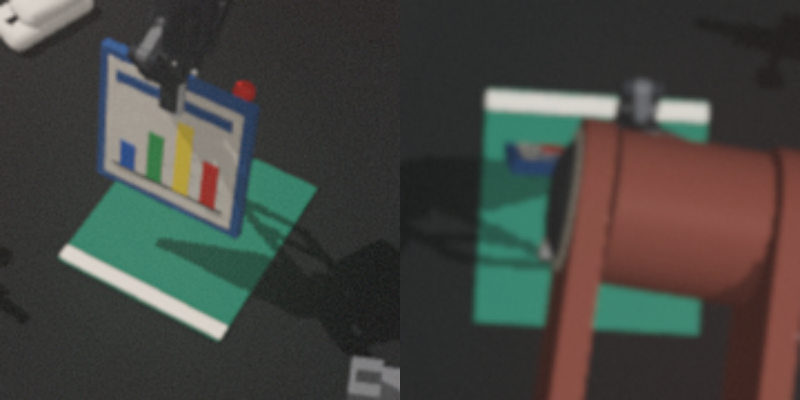

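The chart is held over the mat, leaned back 0.283 rad and square to the stripe, about 3 mm off laterally. Lowering.

```bash
python3 -m jog '[-0.01,-0.02,0.06,0,0,0, -0.02,-0.05,0.16,0,0,0, -0.03,-0.09,0.3,0,0,0, -0.03,-0.13,0.43,0,0,0, -0.03,-0.16,0.54,0,0,0, -0.03,-0.19,0.62,0,0,0, -0.03,-0.204,0.67,0,0,0, -0.03,-0.204,0.67,0,0,0]' 
python3 -m jog '[0,-0.006,0.02,0,0,0, 0,-0.012,0.04,0,0,0, 0,-0.018,0.06,0,0,0, 0,-0.018,0.06,0,0,0, 0,-0.018,0.06,0,0,0]'
python3 - <<'E'
from h import *
s=manip.state(); print(s["ft_torque"].round(2)); go(*place(0))
E
```

```text
time: 20.78
tool_pos: [0.4752, 0.0015, 0.1233]
tool_rot: [0.101, 0.723, 0.677, 0.096]
contact_force: [0.2, -1.3, -3.1]
gripper_width: 0.106
grasp_force: 59.2
time: 21.4
tool_pos: [0.4753, 0.0015, 0.1175]
tool_rot: [0.101, 0.723, 0.677, 0.096]
contact_force: [0.3, -0.4, -2.2]
gripper_width: 0.111
grasp_force: 59.2
[0.   0.26 0.  ]
shift [ 0.016 -0.006  0.038] turn [ 0.     -0.0008  0.0009]
```

Not yet in contact. I'll lower in roughly 1 mm steps, reading the force each time.

```bash
python3 -m jog '[0,-0.003,0.01,0,0,0, 0,-0.006,0.02,0,0,0, 0,-0.006,0.02,0,0,0]' | grep -E "pos|force"
python3 -m jog '[0,-0.003,0.01,0,0,0, 0,-0.003,0.01,0,0,0]' | grep -E "pos|force"
python3 -m jog '[0,-0.003,0.01,0,0,0, 0,-0.003,0.01,0,0,0]' | grep -E "pos|force"
python3 -c "
from h import *
s=manip.state(); print(s['ft_torque'].round(2))"
```

```text
tool_pos: [0.4751, 0.0015, 0.1152]
contact_force: [0.9, -0.1, -2.7]
grasp_force: 59.2
tool_pos: [0.4757, 0.0015, 0.1148]
contact_force: [0.5, -0.2, -0.7]
grasp_force: 59.4
tool_pos: [0.4763, 0.0014, 0.1146]
contact_force: [1.4, 0.4, 2.7]
grasp_force: 60.0
[ 0.07 -0.1   0.  ]
```

```bash
python3 -m jog '[0,-0.009,0,-0.0025,0,0, 0,-0.009,0,-0.0025,0,0]' | grep -E "pos|force"
python3 -c "
from h import *
s=manip.state(); print(s['ft_torque'].round(2))
f=manip.grab_frame('scene'); w=cloud(f); P=Rz(-MY).apply(w.reshape(-1,3)-M).reshape(480,640,3)
F=P[(abs(P[...,0])<.08)&(abs(P[...,1])<.065)&(P[...,2]<.12)&(P[...,2]>.02)]
A=np.c_[F[:,1:],np.ones(len(F))]; k=np.ones(len(F),bool)
for i in range(6):
    c,*_=np.linalg.lstsq(A[k],F[k,0],rcond=None); k=abs(A@c-F[:,0])<(.02,.01,.006,.004,.004,.004)[i]
print(c.round(4),k.sum(),len(F),'lean',np.arctan(-c[1]))"
```

```text
tool_pos: [0.4756, 0.0014, 0.1149]
contact_force: [-0.1, 0.6, 5.8]
grasp_force: 60.5
[ 0.09 -0.01 -0.02]
[ 0.0019 -0.3028  0.0385] 1988 2076 lean 0.29405894718730585
```

```bash
python3 -m jog '[0,0,0,0,0,0, 0,0,0,0,0,0, 0,0,0,0,0,0]' 16 | grep -E "pos|force|width"
python3 -m jog '[0,0,0,0,0,0, 0,0,0,0,0,0, 0,0,0,0,0,0]' 36 | grep -E "pos|force|width"
python3 -m jog '[0,0,-0.08,0,0,0, 0,0,-0.2,0,0,0, 0,0,-0.4,0,0,0, 0,0,-0.6,0,0,0, 0,0,-0.8,0,0,0, 0,0,-0.95,0,0,0, 0,0,-0.95,0,0,0]' | grep -E "pos|force|width"
python3 - <<'E'
from h import *
for n in("top","scene"):
    f=manip.grab_frame(n); cv2.imwrite(f"pics/{n}9.png",f["img"])
w=cloud(f); P=Rz(-MY).apply(w.reshape(-1,3)-M).reshape(480,640,3)
F=P[(abs(P[...,0])<.08)&(abs(P[...,1])<.065)&(P[...,2]<.13)&(P[...,2]>.02)]
A=np.c_[F[:,1:],np.ones(len(F))]; k=np.ones(len(F),bool)
for i in range(6):
    c,*_=np.linalg.lstsq(A[k],F[k,0],rcond=None); k=abs(A@c-F[:,0])<(.02,.01,.006,.004,.004,.004)[i]
print(c.round(4),'lean',np.arctan(-c[1]),'yaw err',-c[0], F[k].mean(0).round(4))
a=cv2.imread("pics/scene9.png")[180:360,180:360]; b=cv2.imread("pics/top9.png")[140:270,300:430]
cv2.imwrite("pics/c9.png",np.hstack([cv2.resize(a,(400,400)),cv2.resize(b,(400,400))]))
E
```

```text
tool_pos: [0.4742, 0.0016, 0.1127]
contact_force: [1.5, -0.4, 1.3]
gripper_width: 0.191
grasp_force: 0.5
tool_pos: [0.4741, 0.0016, 0.1127]
contact_force: [-0.1, -0.9, 0.1]
gripper_width: 0.417
grasp_force: 0.0
tool_pos: [0.4481, 0.0031, 0.2062]
contact_force: [0.4, 0.5, -0.3]
gripper_width: 0.423
grasp_force: 0.0
[-0.0016 -0.2805  0.0368] lean 0.2734551592914007 yaw err 0.0015628571460861386 [0.0152 0.0006 0.077 ]
```

View pics/c9.png

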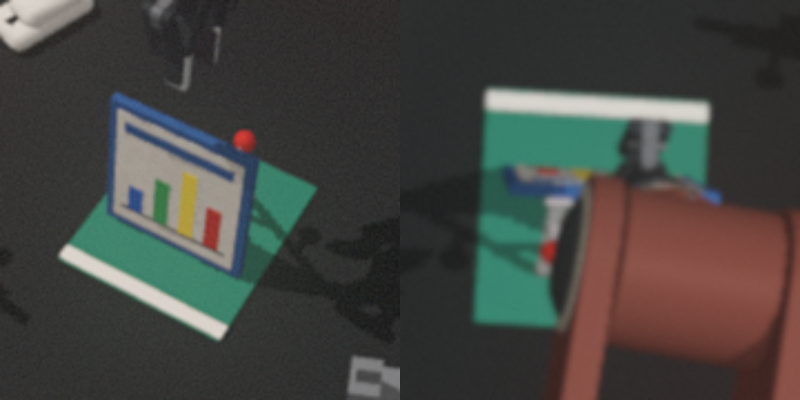

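The chart stands on its kickstand, square and centred, knob at (245,140). The measured lean is 0.273, so I'll move the arm aside and check the leg angle.

```bash
python3 -m jog '[0,0,-0.4,0,0,0, 0.3,0,-0.6,0,0,0, 0.6,0,-0.6,0,0,0, 0.95,0,-0.6,0,0,0]' >/dev/null
python3 -m jog '[0.4,0,0,0,0,0, 0.95,0,0,0,0,0, 0.95,0,0,0,0,0]' | grep -E "pos|force"
cat > chk.py <<'E'
from h import *
for n in("top","scene"):
    f=manip.grab_frame(n); w=cloud(f); P=Rz(-MY).apply(w.reshape(-1,3)-M).reshape(480,640,3)
    if n=="scene":
        F=P[(abs(P[...,0])<.08)&(abs(P[...,1])<.065)&(P[...,2]<.13)&(P[...,2]>.02)]
        A=np.c_[F[:,1:],np.ones(len(F))]; k=np.ones(len(F),bool)
        for i in range(6):
            c,*_=np.linalg.lstsq(A[k],F[k,0],rcond=None); k=abs(A@c-F[:,0])<(.02,.01,.006,.004,.004,.004)[i]
        print(c.round(4),'lean',np.arctan(-c[1]),'yaw',-c[0])
    else:
        for s in(-1,1):
            m=(abs(P[...,1]-s*.0395)<.003)&(P[...,0]>-.09)&(P[...,0]<-.02)&(P[...,2]>.012)&(P[...,2]<.115)
            L=P[m]; print(s,len(L),"leg angle",np.arctan(-np.polyfit(L[:,2],L[:,0],1)[0]) if len(L)>5 else 0)
        T=P[(P[...,2]>.12)&(P[...,2]<.17)&(abs(P[...,0])<.07)&(abs(P[...,1])<.1)]; print("topedge",T.mean(0).round(4),T[:,1].min(),T[:,1].max())
        cv2.imwrite("pics/top10.png",f["img"]); cv2.imwrite("pics/c10.png",cv2.resize(f["img"][140:270,290:430],None,fx=4,fy=4))
E
python3 chk.py
```

```text
tool_pos: [0.442, 0.1968, 0.2601]
contact_force: [-1.1, 0.2, -0.1]
grasp_force: 0.0
-1 46 leg angle -0.26999294233372134
1 53 leg angle -0.06672047872804739
topedge [-0.009  -0.0013  0.1438] -0.07697644274737735 0.07260722105564123
[ 0.0005 -0.2821  0.0369] lean 0.27500046742486595 yaw -0.0005008675725130472
```

View pics/c10.png

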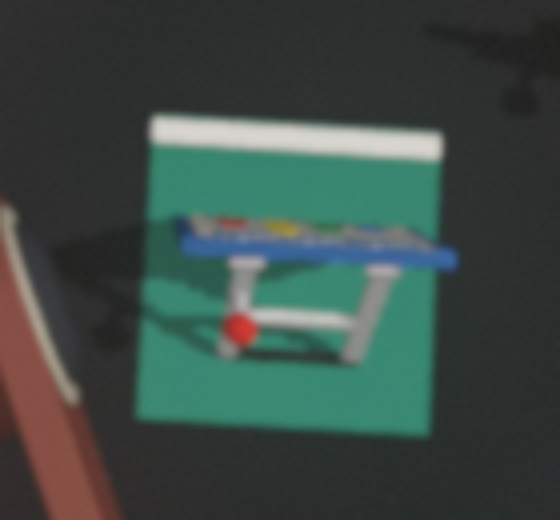

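The chart stands square to the stripe and centred. The leg measures about 0.27 rad plus the panel's 0.275, so it is open to the stop within measuring error, and nothing is touching it. Handing in.

```bash
python3 -c "
from plant import manip
print(manip.state()['time'], manip.job_done())"
```

```text
the job is handed in; nothing more can be done
25.275 None
```

The job is handed in at 25.3 s: the blue chart stands in the middle of the mat, leaning back about 0.28 rad on its kickstand (measured open to about 0.54 of 0.55 rad, on the second pull after the first stopped short), face square to the white stripe, and the yellow chart was never touched.

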